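Blank off the test fixture's air coupling

TASK

Draw the knurled sleeve of the fixture's air coupling back (straight down) until it catches and stays back by itself, then take the slim plug out of the white rack and push it straight into the coupling until the sleeve snaps forward (up) and locks it, and let go. The depths differ from unit to unit, so work by feel and press gently: do not force either part against its end stop. Leave the wide plug, the meter and the screwdriver alone.

Things in the scene. Friction and masses are not known exactly. Their poses are not given: they have to be found in the camera images.
- fixture: Test fixture screwed to the bench: red block with an aluminium top, 150 x 150 mm, 40 mm high, with an upright air coupling at its centre: a steel barrel 36 mm across with an open bore, standing up to 108 mm above the underside, and a brass sleeve around it. Origin: centre of the underside, z up along the coupling's axis.
- mouth (a point): Centre of the barrel's open mouth, 108 mm above the fixture's underside. Bore 26 mm across. The locking parts in it are shut while the sleeve is forward, so that a plug goes no deeper than about 21 mm, and open while the sleeve is back.
- sleeve_grip (a point): Middle of the knurled part of the brass sleeve, on the coupling's axis; it moves with the sleeve. Knurled part 50 mm across, 13.5 mm each way from this point; under it a flange 60 mm across and 7 mm thick, free all round and on top. With the sleeve forward this point is 92.5 mm above the fixture's underside.
- sleeve (a joint): How far the sleeve is drawn back (down), m: 0 = fully forward. Spring 8 N at 0, 0.25 N more per mm; the catch adds up to 8 N, which falls away as it clicks in, 9 to 20 mm down (differs from unit to unit). A solid stop, which bears 20 N more than the spring, comes about 2 mm after. Let go after the click it stays back (9 to 20 mm), before it springs up. A plug pressed in fully frees it.
- plug_grip (a point): Centre of the knob of the slim plug: aluminium cylinder 30 mm across and 40 mm high (20 mm each way from this point). Under it a collar 40 mm across and 6 mm thick, resting on the rack's 55 mm high top, then a steel nose 50 mm long and 24 mm across with a bevelled tip and a groove. 0.14 to 0.28 kg. z points up along the plug, which enters nose down.
- plug_tip (a point): Underside of the slim plug's nose, on its axis, 76 mm below the middle of the knob. In the coupling with the sleeve back, the tip touches a sprung catch 33 to 43 mm below the mouth (differs from unit to unit); 2 to 4 mm further, at 7 to 15 N, the sleeve snaps up. The solid end is 5 mm after the first touch; the plug bears 35 N. Once locked the plug stays loose up and down by a few mm.
- rack: White plastic block, 80 x 180 mm and 55 mm high, fixed to the bench, origin at the centre of its underside. Two holes 31 mm across go through it, 50 mm either way along its long axis (y); a plug hangs in each by its collar, in either order, loose by 3 mm sideways.
- wide_plug_grip (a point): Centre of the knob of the wide plug in the other hole: knob 44 mm across and 24 mm high, collar 50 mm. Not needed; leave it alone.
- meter_mid (a point): Middle of a black hand-held meter lying on the bench, 75 x 140 x 32 mm. Leave it alone.
- screwdriver: Screwdriver with a black handle lying on the bench, 180 mm long. Leave it alone.
Not all that is in view belongs to the job. What is shaped like the part that bears plug_grip but purple is not meant. Several things look just like the fixture: the one meant starts farthest to the robot's right.

How it is judged (in metres and radians):
On the way, in this order (a step that is already met when the one before it is completed fails the run):
1. the sleeve is drawn back and stays back by itself, with nothing touching it (value of joint sleeve above 0.006 m and contact force between each of the fingers, plug and sleeve below 0.1 N), for 0.3 s.
2. the slim plug's nose is in the coupling, at least 15 mm deep, while the sleeve is back (value of joint sleeve above 0.006 m and z of plug_tip in the frame of mouth below -0.015 m and horizontal distance between plug_tip and mouth below 0.004 m).
At the end, for the whole second after the job is handed in: The sleeve is fully forward again (within 2 mm), the slim plug stands upright (within 0.1 rad) and centred (3 mm) in the coupling with its tip at least 31 mm below the mouth, at rest and released (value of joint sleeve below 0.002 m and z of plug_tip in the frame of mouth below -0.031 m and horizontal distance between plug_tip and mouth below 0.003 m and angle between the z axis of plug_grip and the z axis of fixture, either way round below 0.1 rad and linear speed of plug below 0.02 m/s); the robot touches nothing.
It fails at once if the sleeve is forced against its stop with more than 20 N (contact force between core_stop and sleeve above 20 N).
It fails at once if the plug is forced: more than 35 N between it and the fixture (contact force between plug and fixture above 35 N).
It fails at once if the wide plug is disturbed (moved 20 mm) (distance of wide_plug_grip from where it was at the start of the episode above 0.02 m).
It fails at once if the meter is disturbed (moved 20 mm) (distance of meter_mid from where it was at the start of the episode above 0.02 m).
It fails at once if the screwdriver is disturbed (moved 20 mm) (distance of screwdriver from where it was at the start of the episode above 0.02 m).
It also fails if it takes over 64 s, if anything falls off the work surface, if the arm or the gripper's body presses on something with over 40 N, if the wrist force passes 120 N, or if a joint passes its speed limit or range.

ROBOT

A 6-joint arm with a two-finger parallel gripper is mounted at the origin on the work surface. World frame = base frame: x ahead of the robot, y to its left, z up, the work surface at z = 0. Lengths are in mm, angles in rad, forces in N, time in s.
With the tool pointing down it reaches from about 275 to 1000 mm from the base axis. Payload 8.4 kg.
Tool frame: the origin (TCP) lies at the very end of the fingers, on their centre line; the grasp point (between the pads) lies 19 mm behind it; z points along the fingers, y is the direction in which the jaws open and shut (so a half turn about z gives the same grasp; the last joint's range is limited). The gripper opens to 85 mm and grips with 20 to 120 N. Pads are 22 mm wide; open, the fingers measure 114 mm over their backs; the gripper's body (76 mm by 85 mm) begins 54 mm behind the grasp point. The pads swing forward as they close: fully open they stand 13 mm farther back than shut.
Start: joints at [1.23, 0.353, 1.633, -0, 1.155, -0.002], TCP at [207.721, 589.474, 210.781] pointing down, gripper open.
Joint ranges: [-2.63, 2.63], [-0.92, 2.1], [0.06, 2.66], [-1.3, 4.44], [0, 2.69], [-3.02, 3.02]. Speed limits (rad/s): [2.22, 2.22, 2.79, 3.14, 3.14, 3.14].

INTERFACE

Orientations are given as [roll, pitch, yaw] about the fixed x, y, z axes, in that order (R = Rz(yaw) Ry(pitch) Rx(roll)).
In Python, from rig import r gives the robot as it stands.
- The arm moves only by the tool jog_arm, never from a script. Its argument "increments" is text: rows parted by semicolons, each of 7 numbers parted by spaces: the shift along the tool's x, y, z in cm, then the turn, a rotation vector about the tool's x, y, z in rad, then the opening, from -1 (shut) to 1 (fully open). A call has exactly 8 rows; each row shifts and turns the commanded pose from where the row before left it, along the tool's axes as they then stand; what a row does not reach is not made up. A row lasts 1/10 s, in which the tool goes at most 50 mm and 8.59 degrees, less where a joint would pass 70% of its speed; a pose out of reach is approached as far as the arm can. A call with a gripper value outside its range is refused whole. The fingers move at their own pace and stop on an object; "squeeze" is the grip in N (left out, the last holds). Time passes only in rows, so rows that do not move let the fingers close, or fill a call up. It gives the time, the measured TCP pose, the force and the opening at its end, in the units of the state.
- r.sense(): the state, without advancing time (a new reading comes with each control period).
- r.grab_frame(name): name is "side" or "top"; returns the picture (480x640x3 uint8, red, green, blue); there is no depth.
- r.camera_info(name): a dict with "K" (3x3 intrinsics, pixels), "rvec" (rotation vector, rad) and "tvec" (3), from world to camera coordinates, as OpenCV has them. Camera axes: x right, y down, z forward; pixel columns grow to the right and rows downward; lengths in mm; the calibration is good to about 2 mm. A picture is of the moment at which its call begins. camera_info takes no time and is no camera call.
- r.sign_off(): hands the job in, once; it reports no verdict.
The state is a dict: "clock": time; "qpos": joint angles; "qvel": joint speeds; "joint_efforts": joint torques, N m; "eef_pos": TCP position; "tcp_rot": TCP orientation; "contact_force": force on the tool from outside, world axes, zero at the start; "wrist_torque": the same for the moment, N m; "opening": opening from 0.0 (shut) to 1.0 (fully open).
Only numpy, scipy, OpenCV 4.12 (cv2) and the standard library are available. Lean on these libraries where they do the work, as an engineer would, in place of code of your own. Each camera call takes 0.05 s, during which the arm holds its last target.

## Working session

There is one attempt and no reset: what is moved stays moved. The work goes in short steps, Python scripts to look and compute and a tool call to move; the robot and the scene stay as the last step left them, time stands still between calls to the robot, and variables do not carry over. Pictures are saved under pics/ and viewed, and the job is handed in when it is done.

Besides the shell and the picture viewer there is one more tool, called after "Call:" as a command line: name --argument value ..., lists and objects as JSON in quotes. jog_arm: Moves the arm, as the interface text tells. Its arguments: {"type":"object","properties":{"increments":{"type":"string"},"squeeze":{"type":"number"}},"required":["increments"]}

```bash
mkdir -p pics; ls; python3 - <<'E'
from rig import r
import cv2
print(r.sense())
for n in("top","side"):
    f=r.grab_frame(n); cv2.imwrite(f"pics/{n}0.png",f[:,:,::-1]); print(n,r.camera_info(n))
E
```

```text
pics
{'clock': 0.0, 'qpos': array([ 1.22958340e+00,  3.53643030e-01,  1.63413544e+00,  1.11235713e-05,
        1.15519449e+00, -2.37838479e-03]), 'qvel': array([-0.00047387,  0.00033946, -0.00042498,  0.00073141, -0.00015321,
        0.0009396 ]), 'joint_efforts': array([ 5.52278623e-03, -6.05254698e+01, -3.42068768e+01,  4.48422134e-04,
        9.42025246e-03, -5.60316482e-05]), 'eef_pos': array([207.55801847, 588.99585739, 210.06433769]), 'tcp_rot': array([-3.14021237e+00, -1.34533241e-05,  2.80275360e+00]), 'contact_force': array([0.62147741, 0.37192956, 0.21747009]), 'wrist_torque': array([-0.02179796, -0.05559449,  0.02167464]), 'opening': 1.0000252979205115}
top {'K': array([[456.20133204,   0.        , 314.19446067],
       [  0.        , 456.20133204, 231.71709764],
       [  0.        ,   0.        ,   1.        ]]), 'rvec': array([ 2.1772785 , -2.1578387 ,  0.17259677]), 'tvec': array([ 48.26028769, 545.6130238 , 892.00610638])}
side {'K': array([[441.5400903 ,   0.        , 320.83960778],
       [  0.        , 441.5400903 , 242.35361381],
       [  0.        ,   0.        ,   1.        ]]), 'rvec': array([ 2.22694526, -0.39893233,  0.16478513]), 'tvec': array([-495.40782852,  242.49368268,  881.69543555])}
```

View pics/top0.png

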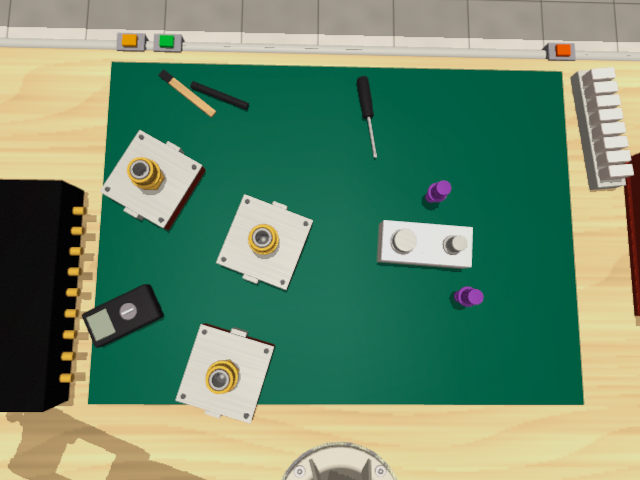

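View pics/side0.png

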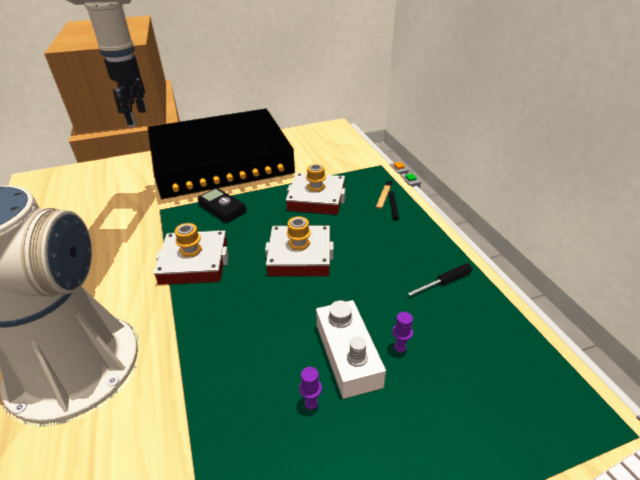

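The top view shows three fixtures near px (150,180), (265,242) and (225,373). The rack is near (425,244), with the wide plug at (404,240) and the slim one at (457,243). The side view agrees. Next I compute positions.

```bash
cat > h.py <<'E'
import numpy as np, cv2
from rig import r
class Cam:
    def __init__(s,n):
        c=r.camera_info(n); s.K=np.array(c["K"]); s.rv=np.array(c["rvec"]); s.t=np.array(c["tvec"]); s.R=cv2.Rodrigues(s.rv)[0]; s.C=-s.R.T@s.t
    def ray(s,p): return s.R.T@np.linalg.solve(s.K,np.array([p[0],p[1],1.]))
    def plane(s,p,z):
        d=s.ray(p); return (s.C+d*(z-s.C[2])/d[2])[:3]
    def px(s,P): return cv2.projectPoints(np.float64(P).reshape(-1,3),s.rv,s.t,s.K,None)[0].reshape(-1,2)
E
python3 - <<'E'
from h import *
T=Cam("top");S=Cam("side");print(T.C,S.C)
for p in [(152,180),(265,242),(225,373)]: print(p,T.plane(p,40))
for p in [(143,170),(263,238),(219,379)]: print('mouth',p,T.plane(p,108))
for p in [(297,224),(186,230),(316,169)]: print('mouth side',p,S.plane(p,108))
for p,z in [((404,240),85),((459,243),101)]: print('plug',T.plane(p,z))
t=cv2.imread('pics/top0.png')
def big(im,x,y,w,h,k,n): cv2.imwrite(n,cv2.resize(im[y:y+h,x:x+w],None,fx=k,fy=k,interpolation=cv2.INTER_CUBIC))
big(t,210,185,110,110,5,'pics/fx.png'); big(t,370,210,110,70,7,'pics/rack.png')
s=cv2.imread('pics/side0.png')
big(s,255,205,90,80,7,'pics/fxs.png'); big(s,310,290,80,110,5,'pics/racks.png')
E
```

```text
[424.94980737  79.4595966  953.31073353] [ 299.10114614 -669.4837402   737.52896196]
(152, 180) [646.67401973 383.17030653  40.        ]
(265, 242) [522.57655555 151.95154061  40.        ]
(225, 373) [267.53180901 223.62296062  40.        ]
mouth (143, 170) [649.17363527 378.33210112 108.        ]
mouth (263, 238) [522.74944725 150.42048369 108.        ]
mouth (219, 379) [268.86155145 223.19942806 108.        ]
mouth side (297, 224) [519.84506536 142.11595714 108.        ]
mouth side (186, 230) [269.07292198 214.14546957 108.        ]
mouth side (316, 169) [647.45309193 369.36514805 108.        ]
plug [ 524.3740018  -118.65303805   85.        ]
plug [ 517.9032235  -219.87462574  101.        ]
```

View pics/fx.png

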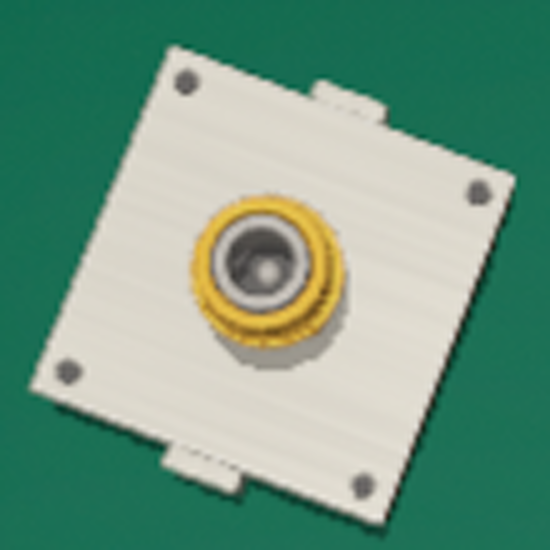

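View pics/rack.png

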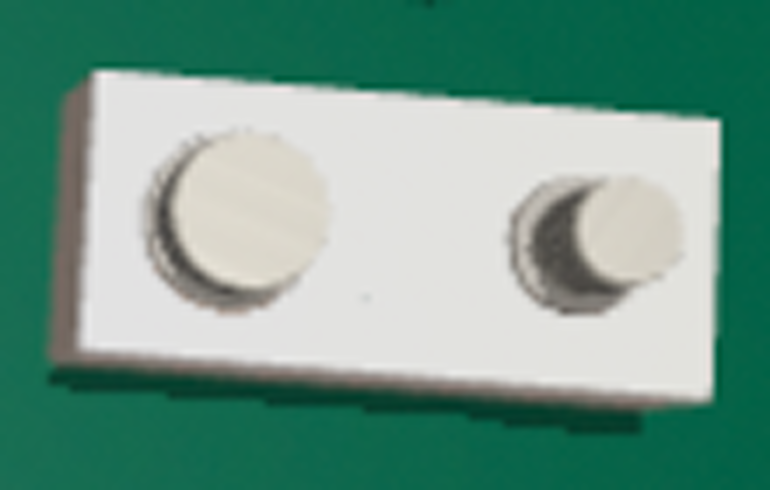

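View pics/fxs.png

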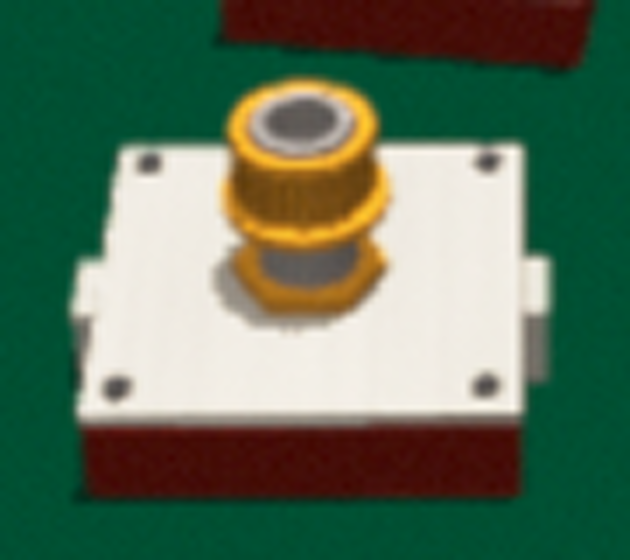

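View pics/racks.png

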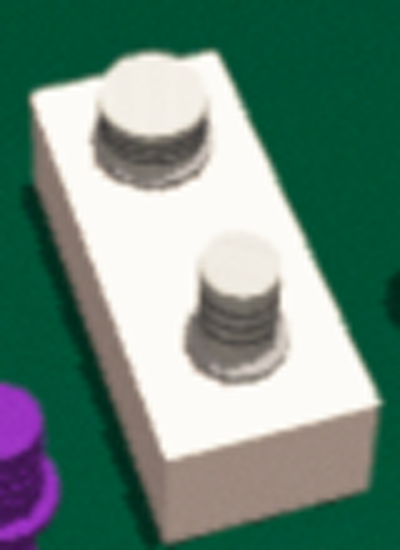

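```bash
python3 - <<'E'
from h import *
T=Cam("top");S=Cam("side")
u=lambda p,k,o:(np.array(p)+.5)/k-.5+np.array(o)
c=[(173,45),(516,178),(384,525),(30,389)]
P=np.array([T.plane(u(p,5,(210,185)),40) for p in c]);print('fx corners top',P.mean(0),np.linalg.norm(P-np.roll(P,1,0),axis=1))
c=[(120,145),(524,145),(521,415),(79,415)]
P=np.array([S.plane(u(p,7,(255,205)),40) for p in c]);print('fx corners side',P.mean(0),np.linalg.norm(P-np.roll(P,1,0),axis=1))
t=cv2.imread('pics/top0.png');s=cv2.imread('pics/side0.png')
def blob(im,cam,box,lo,hi,z,n):
    x,y,w,h=box; hsv=cv2.cvtColor(cv2.resize(im[y:y+h,x:x+w],None,fx=4,fy=4,interpolation=cv2.INTER_CUBIC),cv2.COLOR_BGR2HSV)
    m=cv2.inRange(hsv,lo,hi); cs,_=cv2.findContours(m,cv2.RETR_EXTERNAL,cv2.CHAIN_APPROX_NONE)
    for q in sorted(cs,key=cv2.contourArea)[-2:]:
        if len(q)<5: continue
        e=cv2.fitEllipse(q); p=u(e[0],4,(x,y)); print(n,p.round(2),np.array(e[1])/4,cam.plane(p,z))
# barrel ring: grey (low sat) inside yellow
blob(t,T,(245,220,36,38),(0,0,0),(180,75,255),108,'mouth top')
blob(s,S,(285,213,28,16),(0,0,0),(180,75,255),108,'mouth side')
print('click top',T.plane(u((262,261),5,(210,185)),108),'side',S.plane(u((302,121),7,(255,205)),108))
# plugs
print('slim top',T.plane(u((630,230),7,(370,210)),101),'side',S.plane(u((239,265),5,(310,290)),101))
print('slim collar side', S.plane(u((237,342),5,(310,290)),61),'top',T.plane(u((575,245),7,(370,210)),61))
print('wide top',T.plane(u((250,211),7,(370,210)),85),'side',S.plane(u((152,95),5,(310,290)),85))
c=[(92,70),(722,118),(712,402),(77,350)]
P=np.array([T.plane(u(p,7,(370,210)),55) for p in c]);print('rack top',P.mean(0),np.linalg.norm(P-np.roll(P,1,0),axis=1)); d=P[1]+P[2]-P[0]-P[3]; d/=np.linalg.norm(d); print(d,P.mean(0)+50*d,P.mean(0)-50*d)
c=[(32,93),(215,52),(381,404),(166,459)]
P=np.array([S.plane(u(p,5,(310,290)),55) for p in c]);print('rack side',P.mean(0),np.linalg.norm(P-np.roll(P,1,0),axis=1)); d=P[2]+P[3]-P[0]-P[1]; d/=np.linalg.norm(d); print(d,P.mean(0)+50*d)
E
```

```text
fx corners top [524.47421977 152.30581742  40.        ] [149.93771429 149.6268442  149.00753024 150.95863905]
fx corners side [524.1231382 150.6833774  40.       ] [150.76462761 151.47028038 150.17477301 149.04498003]
mouth top [262.5 238.5] [42.15930176 44.82196045] [521.80387569 151.32738619 108.        ]
mouth side [310.52 226.52] [3.93005943 4.61763716] [546.62912067 121.18574994 108.        ]
mouth side [297.65 222.21] [ 8.54345798 14.23630333] [523.4158638  148.32331115 108.        ]
click top [524.97702312 152.32384578 108.        ] side [523.99377124 149.62982382 108.        ]
slim top [ 519.00457191 -221.00703804  101.        ] side [ 517.40075405 -222.75189224  101.        ]
slim collar side [ 516.5455046  -226.37300273   61.        ] top [ 518.98200016 -219.2168263    61.        ]
wide top [ 524.95402701 -121.15701459   85.        ] side [ 523.88437462 -123.52967829   85.        ]
rack top [ 522.19877427 -171.38400691   55.        ] [ 80.37002583 182.04741117  81.71703912 181.40286548]
[-0.06865133 -0.99764071  0.        ] [ 518.7662077  -221.26604263   55.        ] [ 525.63134084 -121.5019712    55.        ]
rack side [ 521.97835271 -172.31229513   55.        ] [179.49958386  79.73931517 180.00237321  80.9768382 ]
[-6.81721120e-02 -9.97673575e-01 -3.16236133e-16] [ 518.56974711 -222.1959739    55.        ]
```

Call:
jog_arm --increments "0 0 0 0 0 0.15 1;0 0 0 0 0 0.15 1;0 0 0 0 0 0.15 1;0 0 0 0 0 0.15 1;0 0 0 0 0 0.15 1;0 0 0 0 0 0.15 1;0 0 0 0 0 0.15 1;0 0 0 0 0 0.15 1" --squeeze 40

```text
clock: 0.9
eef_pos: [207.6, 589.2, 210.3]
tcp_rot: [-3.141, 0.001, 1.597]
contact_force: [0.2, 0.1, 0.4]
opening: 1.001
```

Call:
jog_arm --increments "0 0 0 0 0 0.03 1;-3.6 2.6 0 0 0 0 1;-3.6 2.6 0 0 0 0 1;-3.6 2.6 0 0 0 0 1;-3.6 2.6 0 0 0 0 1;-3.6 2.6 0 0 0 0 1;-3.6 2.6 0 0 0 0 1;-3.6 2.6 0 0 0 0 1"

```text
clock: 1.7
eef_pos: [390.8, 336.2, 210.6]
tcp_rot: [-3.141, 0.0, 1.573]
contact_force: [0.2, 0.3, -0.5]
opening: 1.002
```

Call:
jog_arm --increments "-3.6 2.6 0 0 0 0 1;-3.6 2.6 0 0 0 0 1;-3.6 2.6 0 0 0 0 1;-3.6 2.6 0 0 0 0 1;-3.6 2.6 0 0 0 0 1;0 0 0 0 0 0 1;0 0 0 0 0 0 1;0 0 0 0 0 0 1"

```text
clock: 2.5
eef_pos: [519.9, 158.6, 210.5]
tcp_rot: [-3.141, -0.0, 1.573]
contact_force: [0.0, 0.3, -0.6]
opening: 0.998
```

Call:
jog_arm --increments "-0.73 0.45 0 0 0 0 1;0 0 3 0 0 0 1;0 0 3 0 0 0 1;0 0 3 0 0 0 1;0 0 2 0 0 0 1;0 0 1 0 0 0 1;0 0 0.4 0 0 0 1;0 0 0 0 0 0 1"

```text
clock: 3.3
eef_pos: [525.2, 151.1, 87.0]
tcp_rot: [3.141, -0.0, 1.573]
contact_force: [-0.2, 0.1, 0.3]
opening: 1.0
```

```bash
python3 - <<'E'
from h import *
def big(im,x,y,w,h,k,n): cv2.imwrite(n,cv2.resize(im[y:y+h,x:x+w],None,fx=k,fy=k,interpolation=cv2.INTER_CUBIC))
s=r.grab_frame("side")[:,:,::-1]
big(s,230,130,130,160,4,'pics/a_s.png');
E
```

```text
(no output)
```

View pics/a_s.png

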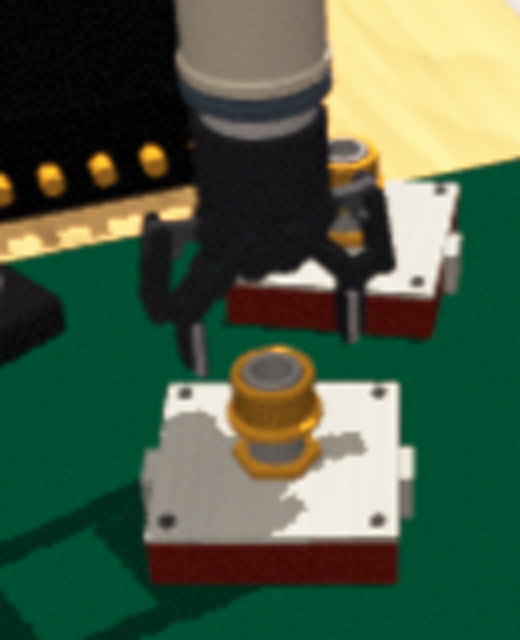

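```bash
python3 - <<'E'
from h import *
S=Cam("side")
st=r.sense(); print(st['eef_pos'],st['clock'],st['opening'])
p=S.px([[525,151,87],[525,151,108],[482,151,100],[568,151,100]]); print(p,(p-[230,130])*4)
def big(im,x,y,w,h,k,n): cv2.imwrite(n,cv2.resize(im[y:y+h,x:x+w],None,fx=k,fy=k,interpolation=cv2.INTER_CUBIC))
s=r.grab_frame("side")[:,:,::-1]
big(s,230,130,130,160,4,'pics/b_s.png');
s=r.grab_frame("top")[:,:,::-1]
big(s,180,150,180,140,4,'pics/b_t.png');
E
```

```text
[525.61889998 151.1731212   87.51137843] 3.35 0.9964421675408833
[[298.38120432 228.41338673]
 [297.94315566 221.44669866]
 [280.87306005 228.05316202]
 [315.00117292 220.26887265]] [[273.52481729 393.65354691]
 [271.77262265 365.78679462]
 [203.49224021 392.21264807]
 [340.00469169 361.07549061]]
```

View pics/b_s.png

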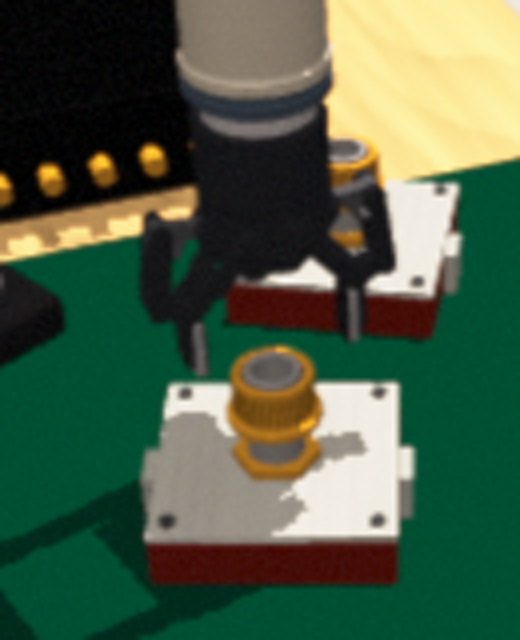

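View pics/b_t.png

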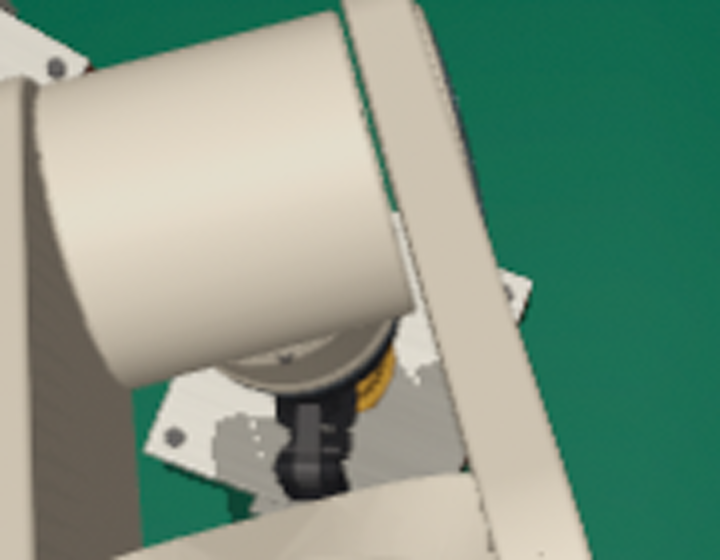

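```bash
python3 - <<'E'
from h import *
S=Cam("side");T=Cam("top")
for z in (100,120,140,160):
    P=[[482,151,z],[568,151,z],[473,151,z]]
    print(z,((T.px(P)-[180,150])*4).round(0).tolist(),((S.px(P)-[230,130])*4).round(0).tolist())
for p in [(197,372),(351,338)]:
    q=np.array(p)/4+[230,130]
    d=S.ray(q); 
    for y in (131,141,151,161,171): print(p,(S.C+d*(y-S.C[1])/d[1]).round(0))
E
```

```text
100 [[330.0, 441.0], [334.0, 259.0], [330.0, 460.0]] [[203.0, 392.0], [340.0, 361.0], [189.0, 396.0]]
120 [[327.0, 438.0], [331.0, 252.0], [326.0, 458.0]] [[201.0, 365.0], [339.0, 334.0], [186.0, 368.0]]
140 [[323.0, 435.0], [327.0, 244.0], [322.0, 455.0]] [[198.0, 337.0], [338.0, 307.0], [183.0, 341.0]]
160 [[319.0, 431.0], [323.0, 236.0], [318.0, 452.0]] [[196.0, 309.0], [337.0, 279.0], [180.0, 312.0]]
(197, 372) [475. 131. 131.]
(197, 372) [477. 141. 123.]
(197, 372) [479. 151. 116.]
(197, 372) [481. 161. 108.]
(197, 372) [484. 171. 101.]
(351, 338) [569. 131. 130.]
(351, 338) [572. 141. 123.]
(351, 338) [575. 151. 115.]
(351, 338) [579. 161. 108.]
(351, 338) [582. 171. 100.]
```

Call:
jog_arm --increments "0 0 0 0 0 0 0.4;0 0 0 0 0 0 0.4;0 0 0 0 0 0 0.4;0 0 0 0 0 0 0.4;0 0 0 0 0 0 0.4;0 0 0 0 0 0 0.4;0 0 0 0 0 0 0.4;0 0 0 0 0 0 0.4"

```text
clock: 4.25
eef_pos: [525.1, 150.8, 86.7]
tcp_rot: [-3.141, 0.0, 1.573]
contact_force: [-0.0, -0.1, 0.8]
opening: 0.697
```

```bash
python3 - <<'E'
from h import *
print(r.sense())
def big(im,x,y,w,h,k,n): cv2.imwrite(n,cv2.resize(im[y:y+h,x:x+w],None,fx=k,fy=k,interpolation=cv2.INTER_CUBIC))
s=r.grab_frame("side")[:,:,::-1]
big(s,250,160,100,110,5,'pics/c_s.png');
E
```

```text
{'clock': 4.25, 'qpos': array([ 2.76865217e-01,  3.85868298e-01,  1.90635055e+00, -1.04315996e-05,
        8.49491748e-01,  2.74948888e-01]), 'qvel': array([-0.00010983,  0.00068343, -0.00062848,  0.00098579, -0.00165816,
       -0.00085433]), 'joint_efforts': array([-2.12636071e-03, -5.51750708e+01, -2.65659910e+01, -1.28916176e-05,
        1.65459576e-03,  8.34758566e-06]), 'eef_pos': array([525.07297857, 150.76294109,  86.74087361]), 'tcp_rot': array([-3.14148127e+00,  3.95586912e-05,  1.57271955e+00]), 'contact_force': array([-0.03662486, -0.07661003,  0.81015504]), 'wrist_torque': array([-0.0741446 ,  0.00456723, -0.00221071]), 'opening': 0.6974220768429884}
```

View pics/c_s.png

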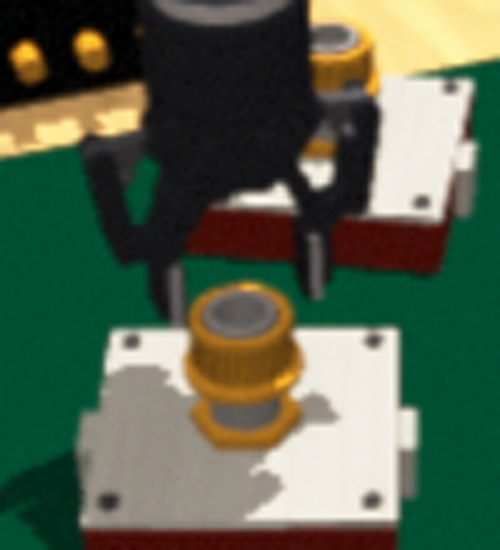

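Call:
jog_arm --increments "0 0 0 0 0 0 0;0 0 0 0 0 0 0;0 0 0 0 0 0 0;0 0 0 0 0 0 0;0 0 0 0 0 0 0;0 0 0 0 0 0 0;0 0 0 0 0 0 0;0 0 0 0 0 0 0" --squeeze 20

```text
clock: 5.1
eef_pos: [525.1, 150.8, 86.8]
tcp_rot: [3.142, 0.0, 1.573]
contact_force: [1.0, -0.1, 0.9]
opening: 0.503
```

```bash
python3 - <<'E'
from h import *
print(r.sense())
def big(im,x,y,w,h,k,n): cv2.imwrite(n,cv2.resize(im[y:y+h,x:x+w],None,fx=k,fy=k,interpolation=cv2.INTER_CUBIC))
s=r.grab_frame("side")[:,:,::-1]
big(s,250,160,100,110,5,'pics/d_s.png');
E
```

```text
{'clock': 5.1, 'qpos': array([ 2.76949948e-01,  3.85803636e-01,  1.90634452e+00, -1.17999889e-05,
        8.49430753e-01,  2.74909597e-01]), 'qvel': array([-0.00036861, -0.00064509, -0.00061423,  0.00033996, -0.00020624,
        0.00039094]), 'joint_efforts': array([ 7.21344677e-04, -5.51622784e+01, -2.65673071e+01, -1.77530762e-05,
        1.07266729e-03,  2.65751351e-05]), 'eef_pos': array([525.09875806, 150.8180024 ,  86.77820261]), 'tcp_rot': array([3.14157702e+00, 4.79611285e-06, 1.57284447e+00]), 'contact_force': array([ 0.97272369, -0.1489305 ,  0.87240961]), 'wrist_torque': array([-0.02301592,  0.01875725, -0.0327721 ]), 'opening': 0.5034763609683858}
```

View pics/d_s.png

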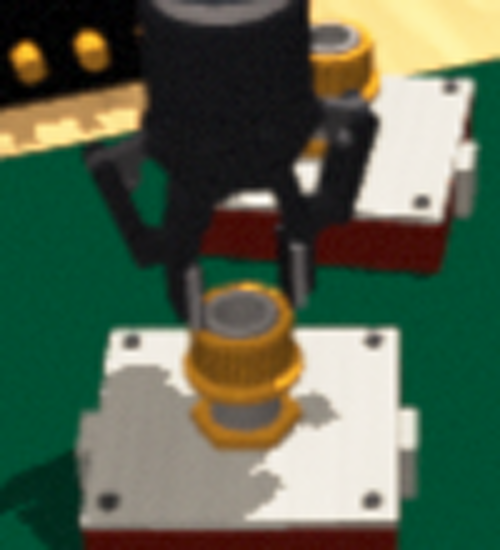

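Call:
jog_arm --increments "0 0 0 0 0 0 0.7;0 0 0 0 0 0 0.7;0 0 0 0 0 0 0.7;0 0 0.5 0 0 0 0.7;0 0 0.5 0 0 0 0.7;0 0 0.5 0 0 0 0.7;0 0 0 0 0 0 0.7;0 0 0 0 0 0 0.7"

```text
clock: 5.95
eef_pos: [524.9, 150.7, 71.5]
tcp_rot: [-3.141, 0.0, 1.573]
contact_force: [0.3, 0.0, 0.4]
opening: 0.851
```

Call:
jog_arm --increments "0 0 0 0 0 0 0;0 0 0 0 0 0 0;0 0 0 0 0 0 0;0 0 0 0 0 0 0;0 0 0 0 0 0 0;0 0 0 0 0 0 0;0 0 0 0 0 0 0;0 0 0 0 0 0 0"

```text
clock: 6.75
eef_pos: [524.4, 150.8, 72.3]
tcp_rot: [-3.14, 0.0, 1.573]
contact_force: [-4.2, -0.1, 6.6]
opening: 0.576
```

```bash
python3 - <<'E'
from h import *
print(r.sense())
def big(im,x,y,w,h,k,n): cv2.imwrite(n,cv2.resize(im[y:y+h,x:x+w],None,fx=k,fy=k,interpolation=cv2.INTER_CUBIC))
s=r.grab_frame("side")[:,:,::-1]
big(s,250,160,100,110,5,'pics/e_s.png');
E
```

```text
{'clock': 6.75, 'qpos': array([2.77144458e-01, 4.06877037e-01, 1.91537097e+00, 3.79094386e-04,
       8.20468397e-01, 2.74897827e-01]), 'qvel': array([ 0.00142229, -0.00071227,  0.00019506, -0.00020688,  0.00120838,
        0.00092903]), 'joint_efforts': array([-6.94771204e-01, -5.27932334e+01, -2.63687396e+01, -2.97380174e-01,
       -1.44575022e+00,  4.76973946e-02]), 'eef_pos': array([524.39995724, 150.83775479,  72.31664888]), 'tcp_rot': array([-3.14043587e+00,  3.84482939e-05,  1.57278433e+00]), 'contact_force': array([-4.23189455, -0.0993649 ,  6.57440705]), 'wrist_torque': array([0.03434201, 0.86851478, 0.034385  ]), 'opening': 0.5755314010904552}
```

View pics/e_s.png

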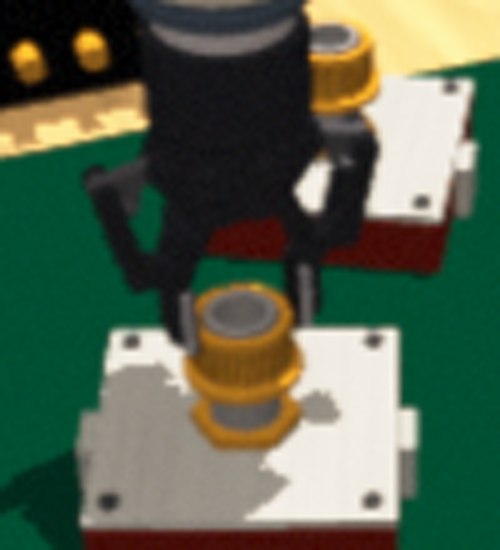

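Call:
jog_arm --increments "0 -0.05 0 0 0 0 0;0 0 0 0 0 0 0;0 0 0.1 0 0 0 0;0 0 0.1 0 0 0 0;0 0 0.2 0 0 0 0;0 0 0.2 0 0 0 0;0 0 0 0 0 0 0;0 0 0 0 0 0 0" --squeeze 60

```text
clock: 7.6
eef_pos: [524.4, 150.8, 66.5]
tcp_rot: [-3.141, -0.0, 1.573]
contact_force: [-2.7, -0.8, 9.5]
opening: 0.552
```

Call:
jog_arm --increments "0 0 0.1 0 0 0 0;0 0 0.1 0 0 0 0;0 0 0.1 0 0 0 0;0 0 0 0 0 0 0;0 0 0 0 0 0 0;0 0 0 0 0 0 0;0 0 0 0 0 0 0;0 0 0 0 0 0 0"

```text
clock: 8.4
eef_pos: [524.4, 150.8, 63.3]
tcp_rot: [-3.141, -0.0, 1.573]
contact_force: [-2.8, -0.8, 3.7]
opening: 0.557
```

```bash
python3 - <<'E'
from h import *
def big(im,x,y,w,h,k,n): cv2.imwrite(n,cv2.resize(im[y:y+h,x:x+w],None,fx=k,fy=k,interpolation=cv2.INTER_CUBIC))
s=r.grab_frame("side")[:,:,::-1]
big(s,250,160,100,110,5,'pics/f_s.png');
E
```

```text
(no output)
```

View pics/f_s.png

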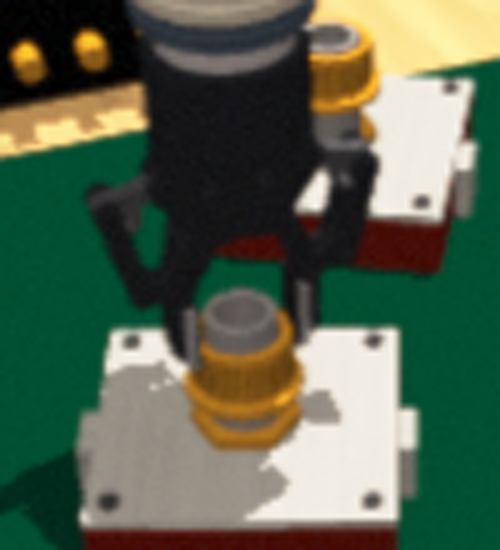

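Call:
jog_arm --increments "0 0 0.05 0 0 0 0;0 0 0 0 0 0 0;0 0 0 0 0 0 0;0 0 0 0 0 0 0;0 0 0 0 0 0 0;0 0 0 0 0 0 0;0 0 0 0 0 0 0;0 0 0 0 0 0 0"

```text
clock: 9.25
eef_pos: [524.4, 150.9, 63.0]
tcp_rot: [-3.141, -0.0, 1.573]
contact_force: [-3.1, 0.0, 7.4]
opening: 0.554
```

Call:
jog_arm --increments "0 0 0.05 0 0 0 0;0 0 0 0 0 0 0;0 0 0 0 0 0 0;0 0 0 0 0 0 0;0 0 0 0 0 0 0;0 0 0 0 0 0 0;0 0 0 0 0 0 0;0 0 0 0 0 0 0"

```text
clock: 10.05
eef_pos: [524.4, 150.8, 62.6]
tcp_rot: [-3.141, -0.0, 1.573]
contact_force: [-3.0, -0.8, 8.9]
opening: 0.555
```

Call:
jog_arm --increments "0 0 0 0 0 0 0.7;0 0 0 0 0 0 0.7;0 0 0 0 0 0 0.7;0 0 0 0 0 0 0.7;0 0 0 0 0 0 0.7;0 0 0 0 0 0 0.7;0 0 0 0 0 0 0.7;0 0 0 0 0 0 0.7"

```text
clock: 10.85
eef_pos: [524.6, 150.8, 61.8]
tcp_rot: [-3.142, 0.0, 1.573]
contact_force: [0.1, -0.5, -0.0]
opening: 0.852
```

```bash
python3 - <<'E'
from h import *
def big(im,x,y,w,h,k,n): cv2.imwrite(n,cv2.resize(im[y:y+h,x:x+w],None,fx=k,fy=k,interpolation=cv2.INTER_CUBIC))
s=r.grab_frame("side")[:,:,::-1]
big(s,250,160,100,110,5,'pics/g_s.png');
E
```

```text
(no output)
```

View pics/g_s.png

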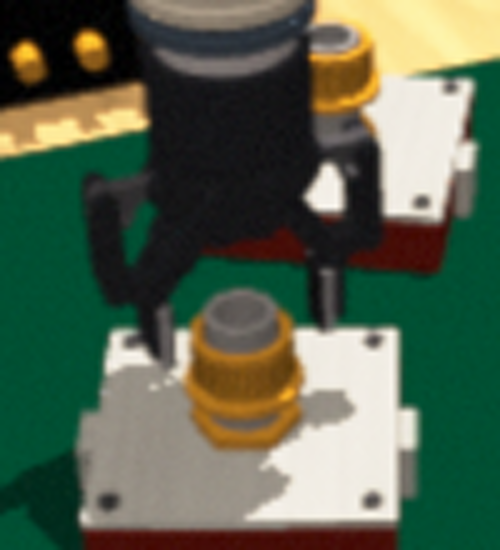

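Call:
jog_arm --increments "0 0 -2 0 0 0 0.5;0 0 -3 0 0 0 0.5;0 0 -3 0 0 0 0.5;-4 -0.1 0 0 0 0 0.5;-4.5 -0.1 0 0 0 0 0.5;-4.5 -0.1 0 0 0 0 0.5;-4.5 -0.1 0 0 0 0 0.5;-4.5 -0.1 0 0 0 0 0.5"

```text
clock: 11.7
eef_pos: [519.8, -70.9, 142.0]
tcp_rot: [3.141, 0.0, 1.573]
contact_force: [0.1, 0.2, -0.3]
opening: 0.751
```

Call:
jog_arm --increments "-4.5 -0.1 0 0 0 0 0.5;-4.5 0 0 0 0 0 0.5;-4.5 0 0 0 0 0 0.5;-1.7 0 0 0 0 0 0.5;0 0 2 0 0 0 0.5;0 0 2 0 0 0 0.5;0 0 2 0 0 0 0.5;0 0 0 0 0 0 0.5"

```text
clock: 12.5
eef_pos: [517.5, -220.0, 79.4]
tcp_rot: [-3.137, -0.002, 1.573]
contact_force: [-0.1, 0.1, -0.6]
opening: 0.751
```

```bash
python3 - <<'E'
from h import *
def big(im,x,y,w,h,k,n): cv2.imwrite(n,cv2.resize(im[y:y+h,x:x+w],None,fx=k,fy=k,interpolation=cv2.INTER_CUBIC))
s=r.grab_frame("side")[:,:,::-1]
cv2.imwrite('pics/h_full.png',s)
big(s,300,260,110,130,5,'pics/h_s.png');
s=r.grab_frame("top")[:,:,::-1]
big(s,370,180,140,110,5,'pics/h_t.png');
E
```

```text
(no output)
```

View pics/h_s.png

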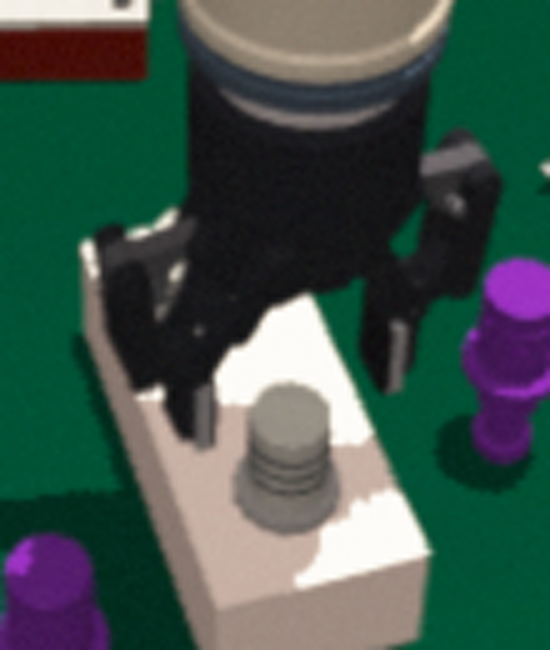

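View pics/h_t.png

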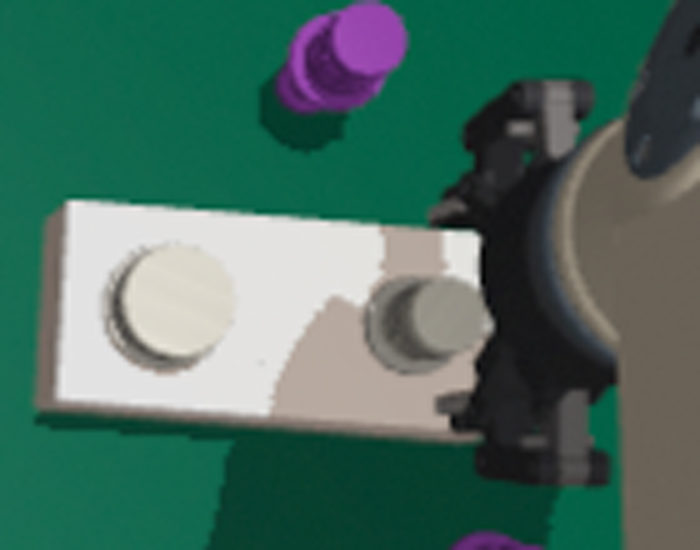

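View pics/h_full.png

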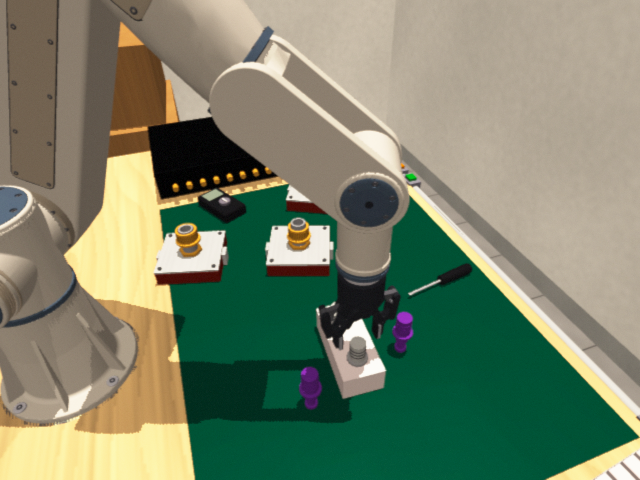

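```bash
cat >> h.py <<'E'
def tri(T,S,a,b):
    P1=T.K@np.c_[T.R,T.t];P2=S.K@np.c_[S.R,S.t]
    X=cv2.triangulatePoints(P1,P2,np.float64(a).reshape(2,1),np.float64(b).reshape(2,1)).ravel();X=X[:3]/X[3]
    return X,T.px(X)[0]-a,S.px(X)[0]-b
E
python3 - <<'E'
from h import *
T=Cam("top");S=Cam("side")
print(r.sense()['eef_pos'],r.sense()['tcp_rot'])
print(tri(T,S,(370+455/5,180+403/5),(300+203/5,260+440/5)))
print(tri(T,S,(370+447/5,180+213/5),(300+393/5,260+387/5)))
# knob top
print(tri(T,S,(370+447/5,180+316/5),(300+288/5,260+407/5)))
print(tri(T,S,(370+403/5,180+325/5),(300+288/5,260+490/5)))
E
```

```text
[ 519.30701556 -220.75424968   81.88031809] [-3.14087133e+00 -4.24647645e-04  1.57306180e+00]
(array([ 484.88465603, -222.77904578,  100.54443711]), array([ 0.0369785 , -0.16783946]), array([-0.19229858,  0.04097896]))
(array([ 558.1771706 , -223.2961145 ,   97.81931695]), array([ 0.0803085 , -0.32376034]), array([-0.36501296,  0.0976173 ]))
(array([ 518.04778874, -220.65236261,  101.35406388]), array([ 0.06795224, -0.29128874]), array([-0.33022703,  0.07843391]))
(array([ 519.86190011, -220.36296748,   51.34401333]), array([ 0.08563664, -0.37067297]), array([-0.42677241,  0.09903313]))
```

Call:
jog_arm --increments "0 0 0.5 0 0 0 0.5;0 0 1 0 0 0 0.5;0 0 1 0 0 0 0.5;0 0 0 0 0 0 0;0 0 0 0 0 0 -0.5;0 0 0 0 0 0 -0.6;0 0 0 0 0 0 -0.6;0 0 0 0 0 0 -0.6" --squeeze 60

```text
clock: 13.4
eef_pos: [519.4, -221.3, 56.9]
tcp_rot: [3.141, 0.0, 1.573]
contact_force: [-0.6, -0.5, 0.6]
opening: 0.332
```

Call:
jog_arm --increments "0 0 0 0 0 0 -0.6;0 0 0 0 0 0 -0.6;0 0 0 0 0 0 -0.6;0 0 -1 0 0 0 -0.6;0 0 -2 0 0 0 -0.6;0 0 -3 0 0 0 -0.6;0 0 -3 0 0 0 -0.6;0 0 0 0 0 0 -0.6"

```text
clock: 14.2
eef_pos: [522.0, -222.3, 151.3]
tcp_rot: [3.135, 0.003, 1.573]
contact_force: [0.0, 0.5, -2.8]
opening: 0.327
```

```bash
python3 - <<'E'
from h import *
print(r.sense())
def big(im,x,y,w,h,k,n): cv2.imwrite(n,cv2.resize(im[y:y+h,x:x+w],None,fx=k,fy=k,interpolation=cv2.INTER_CUBIC))
s=r.grab_frame("side")[:,:,::-1]
big(s,300,200,110,160,4,'pics/i_s.png');
E
```

```text
{'clock': 14.2, 'qpos': array([-4.05251825e-01,  3.25481490e-01,  1.82009901e+00,  9.21866194e-05,
        9.88787296e-01, -4.07298841e-01]), 'qvel': array([-0.0004174 ,  0.0472355 ,  0.05162183, -0.00087175, -0.06333049,
       -0.00085025]), 'joint_efforts': array([-4.60889161e-03, -5.61055934e+01, -3.01484621e+01,  2.42375445e-04,
        1.08918753e+00, -1.49891293e-04]), 'eef_pos': array([ 521.99845358, -222.27347841,  151.2548346 ]), 'tcp_rot': array([3.13492817e+00, 2.79092018e-03, 1.57278365e+00]), 'contact_force': array([ 0.0266107 ,  0.46130301, -2.76943387]), 'wrist_torque': array([-0.10270218, -0.00368652, -0.01118014]), 'opening': 0.3274947382252995}
```

View pics/i_s.png

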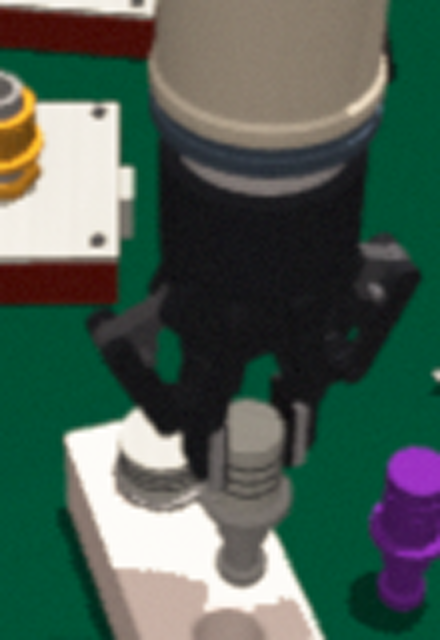

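Call:
jog_arm --increments "0 0 -1.5 0 0 0 -0.6;0 0.1 -1.5 0 0 0 -0.6;3 0.1 0 0 0 0 -0.6;4 0.1 0 0 0 0 -0.6;4.5 0.1 0 0 0 0 -0.6;4.5 0.1 0 0 0 0 -0.6;4.5 0 0 0 0 0 -0.6;4.5 0 0 0 0 0 -0.6"

```text
clock: 15.05
eef_pos: [522.7, 30.5, 175.5]
tcp_rot: [-3.14, 0.0, 1.573]
contact_force: [1.3, -0.1, -2.8]
opening: 0.331
```

Call:
jog_arm --increments "4.5 0 0 0 0 0 -0.6;4 0 0 0 0 0 -0.6;2.5 0 0 0 0 0 -0.6;1.2 0 0 0 0 0 -0.6;0 0 0 0 0 0 -0.6;0 0 0 0 0 0 -0.6;0 0 0 0 0 0 -0.6;0 0 0 0 0 0 -0.6"

```text
clock: 15.85
eef_pos: [523.6, 149.6, 176.7]
tcp_rot: [-3.141, 0.0, 1.571]
contact_force: [0.9, 0.4, -1.1]
opening: 0.329
```

```bash
python3 - <<'E'
from h import *
st=r.sense();print(st['eef_pos'],st['tcp_rot'],st['contact_force'])
def big(im,x,y,w,h,k,n): cv2.imwrite(n,cv2.resize(im[y:y+h,x:x+w],None,fx=k,fy=k,interpolation=cv2.INTER_CUBIC))
s=r.grab_frame("side")[:,:,::-1]
cv2.imwrite('pics/j_full.png',s)
big(s,255,150,90,110,6,'pics/j_s.png');
s=r.grab_frame("top")[:,:,::-1]
big(s,200,170,130,130,5,'pics/j_t.png');
E
```

```text
[523.64666623 149.62743304 176.71260562] [-3.14141063e+00  2.39742964e-04  1.57132323e+00] [ 0.88537985  0.38746052 -1.13883153]
```

View pics/j_s.png

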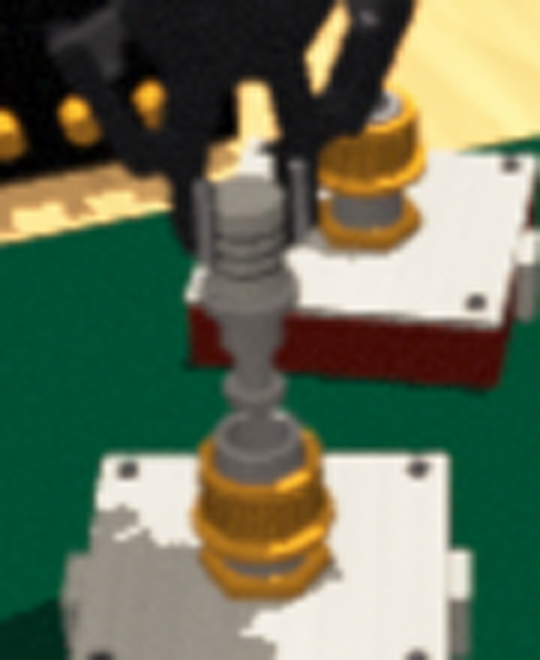

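View pics/j_t.png

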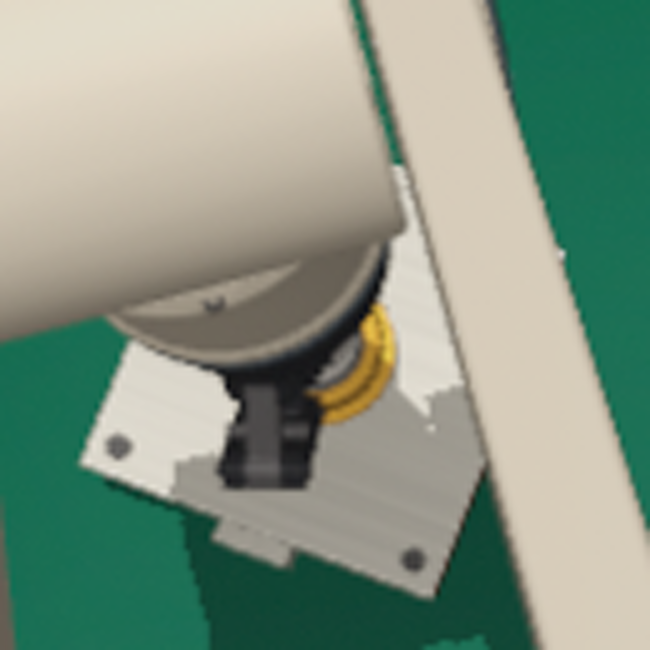

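```bash
python3 - <<'E'
from h import *
S=Cam("side");T=Cam("top")
u=lambda p:(np.array(p)+.5)/6-.5+[255,150]
print('mouth',S.plane(u((259.5,436)),108))
tz=176.7-56.9+5
for n,p,z in [('knobtop',(249,192),tz+96),('tip front edge',(255.5,408),tz),('tip c',(255,400),tz),('collar',(250,288),tz+53)]: print(n,z,S.plane(u(p),z))
# expected pix for plug at 524.2,151
X=[523.6,149.6]
for z in (tz,tz+50,tz+56,tz+96): print(z,((S.px([[*X,z]])-[255,150]+.5)*6-.5).round(1), ((S.px([[X[0],X[1]-12,z],[X[0]-15,X[1],z],[X[0]+15,X[1],z]])-[255,150]+.5)*6-.5).round(1).tolist())
E
```

```text
mouth [523.78656193 148.02924659 108.        ]
knobtop 220.79999999999998 [525.46070346 147.27292708 220.8       ]
tip front edge 124.79999999999998 [521.86091322 144.31645762 124.8       ]
tip c 124.79999999999998 [523.28136819 149.4899964  124.8       ]
collar 177.79999999999998 [523.91771613 148.72388177 177.8       ]
124.79999999999998 [[255.7 399.7]] [[264.9, 416.5], [219.2, 407.8], [291.9, 391.6]]
174.79999999999998 [[248.9 293.6]] [[258.4, 310.0], [211.3, 301.6], [286.3, 285.6]]
180.79999999999998 [[248.1 280.4]] [[257.6, 296.8], [210.3, 288.4], [285.6, 272.5]]
220.79999999999998 [[242.3 189.9]] [[252.0, 205.9], [203.6, 197.7], [280.8, 182.1]]
```

Call:
jog_arm --increments "0.2 0.06 0 0 0 0 -0.6;0 0 0.5 0 0 0 -0.6;0 0 0.5 0 0 0 -0.6;0 0 0.4 0 0 0 -0.6;0 0 0.2 0 0 0 -0.6;0 0 0.2 0 0 0 -0.6;0 0 0 0 0 0 -0.6;0 0 0 0 0 0 -0.6"

```text
clock: 16.75
eef_pos: [524.3, 152.8, 158.8]
tcp_rot: [3.142, 0.0, 1.573]
contact_force: [-0.2, 1.4, -2.6]
opening: 0.332
```

```bash
python3 - <<'E'
from h import *
st=r.sense();print(st['eef_pos'],st['contact_force'],st['wrist_torque'])
def big(im,x,y,w,h,k,n): cv2.imwrite(n,cv2.resize(im[y:y+h,x:x+w],None,fx=k,fy=k,interpolation=cv2.INTER_CUBIC))
s=r.grab_frame("side")[:,:,::-1]
big(s,265,160,70,90,6,'pics/k_s.png');
E
```

```text
[524.25186657 152.81210079 158.82327816] [-0.22929829  1.44549815 -2.59478026] [ 0.03476201 -0.00744272  0.0048197 ]
```

View pics/k_s.png

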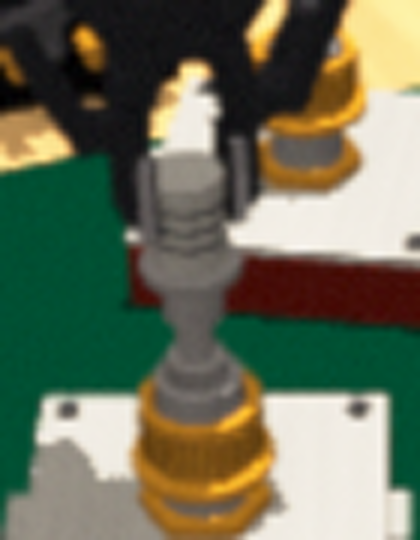

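Call:
jog_arm --increments "0 0 0.1 0 0 0 -0.6;0 0 0.1 0 0 0 -0.6;0 0 0.1 0 0 0 -0.6;0 0 0 0 0 0 -0.6;0 0 0 0 0 0 -0.6;0 0 0 0 0 0 -0.6;0 0 0 0 0 0 -0.6;0 0 0 0 0 0 -0.6"

```text
clock: 17.6
eef_pos: [524.2, 152.8, 155.8]
tcp_rot: [3.142, -0.0, 1.573]
contact_force: [-0.6, 0.8, -2.1]
opening: 0.332
```

Call:
jog_arm --increments "0 0 0.1 0 0 0 -0.6;0 0 0.1 0 0 0 -0.6;0 0 0.1 0 0 0 -0.6;0 0 0.1 0 0 0 -0.6;0 0 0 0 0 0 -0.6;0 0 0 0 0 0 -0.6;0 0 0 0 0 0 -0.6;0 0 0 0 0 0 -0.6"

```text
clock: 18.4
eef_pos: [524.2, 152.8, 151.8]
tcp_rot: [3.142, 0.0, 1.573]
contact_force: [1.7, 0.5, -2.7]
opening: 0.327
```

```bash
python3 - <<'E'
from h import *
st=r.sense();print(st['eef_pos'],st['contact_force'],st['wrist_torque'])
def big(im,x,y,w,h,k,n): cv2.imwrite(n,cv2.resize(im[y:y+h,x:x+w],None,fx=k,fy=k,interpolation=cv2.INTER_CUBIC))
s=r.grab_frame("side")[:,:,::-1]
big(s,265,160,70,90,6,'pics/l_s.png');
E
```

```text
[524.21745524 152.80489279 151.79168916] [ 1.67146268  0.5096236  -2.71676475] [-0.04582116 -0.20467115  0.01018517]
```

View pics/l_s.png

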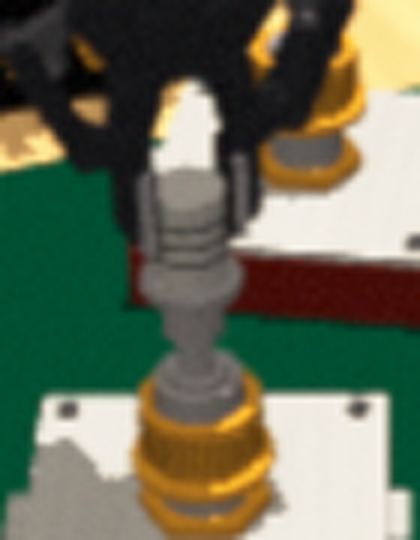

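Call:
jog_arm --increments "0 0.03 0.1 0 0 0 -0.6;0 0 0.1 0 0 0 -0.6;0 0 0.1 0 0 0 -0.6;0 0 0.1 0 0 0 -0.6;0 0 0 0 0 0 -0.6;0 0 0 0 0 0 -0.6;0 0 0 0 0 0 -0.6;0 0 0 0 0 0 -0.6"

```text
clock: 19.25
eef_pos: [524.5, 152.8, 147.8]
tcp_rot: [3.142, -0.0, 1.573]
contact_force: [-0.0, -0.8, -1.3]
opening: 0.326
```

Call:
jog_arm --increments "0 0 0.1 0 0 0 -0.6;0 0 0.1 0 0 0 -0.6;0 0 0.1 0 0 0 -0.6;0 0 0.1 0 0 0 -0.6;0 0 0.1 0 0 0 -0.6;0 0 0.1 0 0 0 -0.6;0 0 0 0 0 0 -0.6;0 0 0 0 0 0 -0.6"

```text
clock: 20.05
eef_pos: [524.5, 152.8, 141.8]
tcp_rot: [-3.142, 0.0, 1.573]
contact_force: [0.4, -0.6, -3.4]
opening: 0.332
```

Call:
jog_arm --increments "0 0 0.1 0 0 0 -0.6;0 0 0.1 0 0 0 -0.6;0 0 0.1 0 0 0 -0.6;0 0 0.1 0 0 0 -0.6;0 0 0.1 0 0 0 -0.6;0 0 0.1 0 0 0 -0.6;0 0 0 0 0 0 -0.6;0 0 0 0 0 0 -0.6"

```text
clock: 20.85
eef_pos: [524.5, 152.8, 135.8]
tcp_rot: [-3.142, 0.0, 1.573]
contact_force: [-0.1, 0.4, -2.9]
opening: 0.331
```

```bash
python3 - <<'E'
from h import *
st=r.sense();print(st['eef_pos'],st['contact_force'],st['wrist_torque'])
def big(im,x,y,w,h,k,n): cv2.imwrite(n,cv2.resize(im[y:y+h,x:x+w],None,fx=k,fy=k,interpolation=cv2.INTER_CUBIC))
s=r.grab_frame("side")[:,:,::-1]
big(s,265,160,70,90,6,'pics/m_s.png');
E
```

```text
[524.50971413 152.80742587 135.76767054] [-0.08656465  0.41586932 -2.91339989] [0.03119045 0.02597155 0.02721166]
```

View pics/m_s.png

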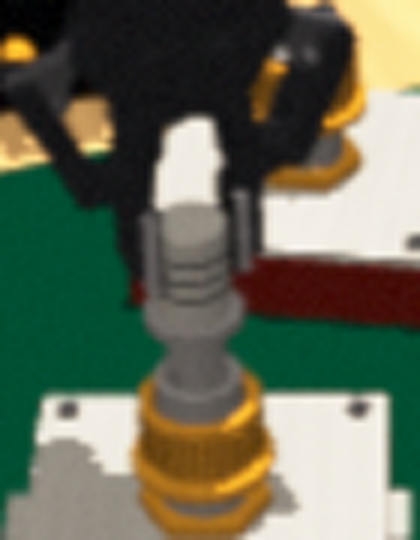

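Call:
jog_arm --increments "0 0 0.1 0 0 0 -0.6;0 0 0.1 0 0 0 -0.6;0 0 0.1 0 0 0 -0.6;0 0 0.1 0 0 0 -0.6;0 0 0.1 0 0 0 -0.6;0 0 0.1 0 0 0 -0.6;0 0 0 0 0 0 -0.6;0 0 0 0 0 0 -0.6"

```text
clock: 21.7
eef_pos: [524.5, 152.8, 129.8]
tcp_rot: [-3.142, -0.0, 1.573]
contact_force: [-0.8, 0.3, -3.0]
opening: 0.327
```

Call:
jog_arm --increments "0 0 0.1 0 0 0 -0.6;0 0 0.1 0 0 0 -0.6;0 0 0 0 0 0 -0.6;0 0 0 0 0 0 -0.6;0 0 0 0 0 0 -0.6;0 0 0 0 0 0 -0.6;0 0 0 0 0 0 -0.6;0 0 0 0 0 0 -0.6"

```text
clock: 22.5
eef_pos: [524.5, 152.8, 127.8]
tcp_rot: [-3.142, 0.0, 1.573]
contact_force: [0.1, -0.4, -1.8]
opening: 0.324
```

Call:
jog_arm --increments "0 0 0.1 0 0 0 -0.6;0 0 0.05 0 0 0 -0.6;0 0 0 0 0 0 -0.6;0 0 0 0 0 0 -0.6;0 0 0 0 0 0 -0.6;0 0 0 0 0 0 -0.6;0 0 0 0 0 0 -0.6;0 0 0 0 0 0 -0.6"

```text
clock: 23.3
eef_pos: [524.6, 152.8, 126.4]
tcp_rot: [3.141, -0.0, 1.573]
contact_force: [0.5, -0.4, 1.1]
opening: 0.326
```

Call:
jog_arm --increments "0 0 0.1 0 0 0 -0.6;0 0 0 0 0 0 -0.6;0 0 0 0 0 0 -0.6;0 0 0 0 0 0 -0.6;0 0 0 0 0 0 -0.6;0 0 0 0 0 0 -0.6;0 0 0 0 0 0 -0.6;0 0 0 0 0 0 -0.6"

```text
clock: 24.1
eef_pos: [524.5, 152.8, 125.3]
tcp_rot: [3.142, -0.0, 1.573]
contact_force: [-2.4, 0.6, 4.6]
opening: 0.328
```

Call:
jog_arm --increments "0 0 0.1 0 0 0 -0.6;0 0 0 0 0 0 -0.6;0 0 0 0 0 0 -0.6;0 0 0 0 0 0 -0.6;0 0 0 0 0 0 -0.6;0 0 0 0 0 0 -0.6;0 0 0 0 0 0 -0.6;0 0 0 0 0 0 -0.6"

```text
clock: 24.9
eef_pos: [524.5, 152.8, 124.3]
tcp_rot: [-3.142, 0.0, 1.573]
contact_force: [0.1, 0.3, 0.2]
opening: 0.327
```

```bash
python3 - <<'E'
from h import *
st=r.sense();print(st['eef_pos'],st['contact_force'],st['wrist_torque'])
def big(im,x,y,w,h,k,n): cv2.imwrite(n,cv2.resize(im[y:y+h,x:x+w],None,fx=k,fy=k,interpolation=cv2.INTER_CUBIC))
s=r.grab_frame("side")[:,:,::-1]
big(s,265,160,70,90,6,'pics/n_s.png');
E
```

```text
[524.47680933 152.76766258 124.25098341] [0.09060249 0.3429995  0.18663098] [-0.00875682  0.01290294 -0.03345844]
```

View pics/n_s.png

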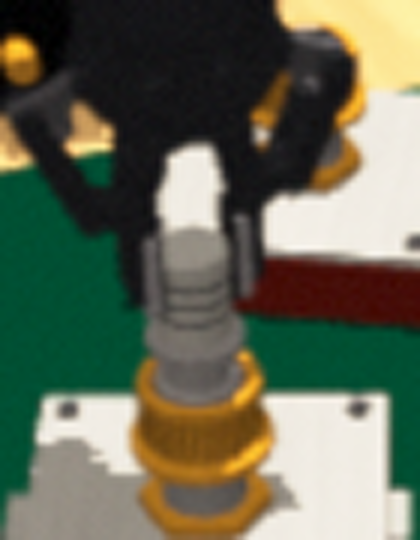

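Call:
jog_arm --increments "0 0 0 0 0 0 0.2;0 0 0 0 0 0 0.2;0 0 0 0 0 0 0.2;0 0 0 0 0 0 0.2;0 0 0 0 0 0 0.2;0 0 0 0 0 0 0.2;0 0 0 0 0 0 0.2;0 0 0 0 0 0 0.2"

```text
clock: 25.75
eef_pos: [524.5, 152.8, 124.3]
tcp_rot: [-3.142, 0.0, 1.573]
contact_force: [0.9, 0.5, -0.0]
opening: 0.602
```

Call:
jog_arm --increments "0 0 -1 0 0 0 0.2;0 0 -2 0 0 0 0.2;0 0 -3 0 0 0 0.2;0 0 -3 0 0 0 0.2;0 0 -3 0 0 0 0.2;0 0 0 0 0 0 0.2;0 0 0 0 0 0 0.2;0 0 0 0 0 0 0.2"

```text
clock: 26.55
eef_pos: [523.8, 152.6, 243.6]
tcp_rot: [-3.14, 0.0, 1.573]
contact_force: [-0.2, 0.7, 0.0]
opening: 0.6
```

```bash
python3 - <<'E'
from h import *
st=r.sense();print(st['eef_pos'],st['contact_force'],st['wrist_torque'])
def big(im,x,y,w,h,k,n): 
    o=cv2.resize(im[y:y+h,x:x+w],None,fx=k,fy=k,interpolation=cv2.INTER_CUBIC);cv2.imwrite(n,o);return o
s=r.grab_frame("side")[:,:,::-1]
a=big(s,262,170,70,95,6,'pics/o_s.png'); b=big(cv2.imread('pics/side0.png'),262,170,70,95,6,'pics/o_0.png')
c=np.hstack([b[:,:400],a[:,:400]]);cv2.imwrite('pics/o_cmp.png',c)
E
```

```text
[523.82839074 152.60855945 243.56767356] [-0.18025288  0.71383792  0.01323314] [-0.02703018  0.06186447 -0.0010035 ]
```

View pics/o_cmp.png

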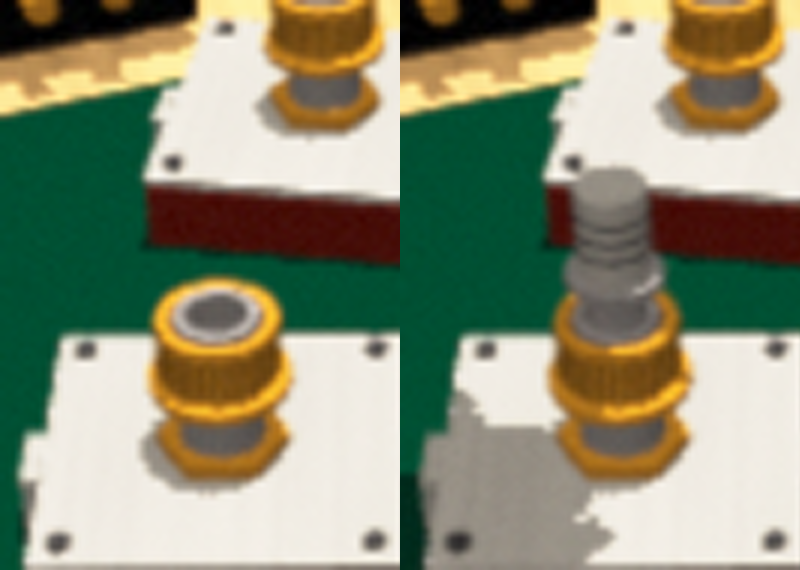

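```bash
python3 - <<'E'
from h import *
S=Cam("side"); u=lambda p:(np.array(p)+.5)/6-.5+[262,170]
print(S.plane(u((211,186)),168.3),'mouth side',S.plane(u((217,312)),108))
f=r.grab_frame("side")[:,:,::-1]; cv2.imwrite('pics/p_full.png',f)
r.sign_off()
E
```

```text
[525.08671837 150.28815813 168.3       ] mouth side [524.40354386 150.64479937 108.        ]
the job is handed in; nothing more can be done
```

View pics/p_full.png

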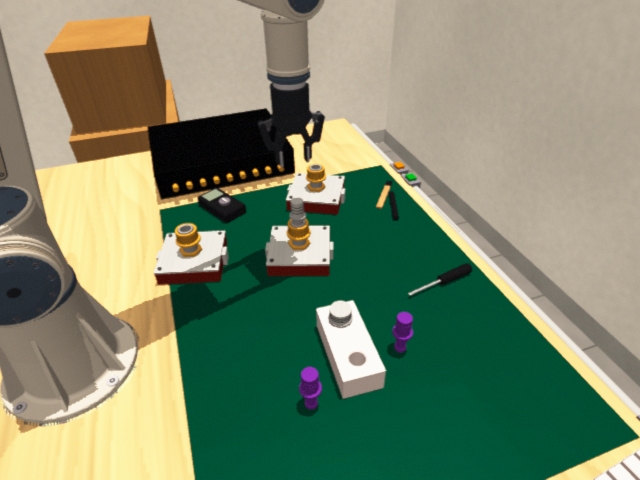

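The slim plug is in the coupling with the sleeve locked forward, and I have handed the job in, at about 27 s of the 64 s allowed. No verdict was reported.

**What I did**
- I worked on the fixture farthest to the robot's right, at about (524, 151) mm.
- **Sleeve:** I drew it down about 10 mm. The wrist force fell from 9.5 N to 3.7 N at the click. After I opened the fingers, the picture showed it staying back.
- **Plug:** I took the slim plug from the rack and lowered it into the bore. It touched the catch about 34 mm down. About 2 mm further the force dropped from about 4.6 N to about 0.2 N.
- I then let go and raised the gripper clear.

**Last checks**
- The sleeve flange is level with where it was in the first picture, so the sleeve looks fully forward.
- The plug stands upright. Its knob is within about 1 mm sideways of the mouth in the side view, and its tip is about 36 mm down by dead reckoning.
- The gripper is about 12 cm above where it let go, with the wrist force near zero.
- The wide plug, meter and screwdriver show no visible movement; I judged this by eye only.

**What disagreed**
- The fingertips stood about 20 mm higher than the reported TCP suggested. My first try at closing on the sleeve passed above it without touching.
- The two cameras differed by about 2 mm in y.
- The force drop at the plug's click came below the stated 7 to 15 N. I had read the force only once per millimetre there, so the picture of the raised sleeve is what confirmed the lock.
- I did not tug on the plug to test the lock.

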